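# Nudge the doubler plate onto its jig pins

### The arm

A 6-joint arm with a two-finger parallel gripper is mounted at the origin on the work surface. World frame = base frame: x ahead of the robot, y to its left, z up, the work surface at z = 0. Lengths are in m, angles in rad, forces in N, time in s.
With the tool pointing down it reaches from about 0.275 to 0.975 m from the base axis. Payload 8.4 kg.
Tool frame: the origin (TCP) lies on the centre line of the jaws, within the pads' length; the fingertips stand 14 mm ahead of it and the grasp point (between the pads) lies 5 mm behind it (r.tip_reach is the distance from the TCP to the fingertips, in m); z points along the fingers, x is the direction in which the jaws open and shut, and the axes are right-handed (so a half turn about z gives the same grasp; the last joint's range is limited). The gripper opens to 92 mm and grips with 3 to 60 N. Pads are 20 mm wide; open, the fingers measure 128 mm over their backs; the gripper's body (75 mm by 189 mm) begins 69 mm behind the grasp point.
Start: joints at [-1.191, 0.353, 1.633, -0, 1.155, -0.002], TCP at [0.233, -0.58, 0.229] pointing down, gripper open.
Joint ranges: [-2.63, 2.63], [-0.92, 2.1], [0.06, 2.66], [-1.3, 4.44], [0, 2.69], [-3.02, 3.02]. Speed limits (rad/s): [2.22, 2.22, 2.79, 3.14, 3.14, 3.14].

### API

Orientations are given as a rotation vector (axis times angle).
In Python, from workcell import r gives the robot as it stands.
- The arm moves only by the tool servo_tool, never from a script. Its argument "motion" is a list of rows, each an object of numbers: "x", "y", "z": the shift along the tool's x, y, z in mm; "ax", "ay", "az": the turn, a rotation vector about the tool's x, y, z in rad. In form: [{"x": .., "y": .., "z": .., "ax": .., "ay": .., "az": ..}, ...]. A call has 1 to 8 rows; each row shifts and turns the pose as measured when the row begins, along the tool's axes as they then stand; what a row does not reach is not made up. A row lasts 1/10 s, in which the tool goes at most 50 mm and 8.59 degrees, less where a joint would pass 70% of its speed; a pose out of reach is approached as far as the arm can. A call is refused whole if a number of a shift passes 50 or a number of a turn 0.15, either way. A call with a gripper value outside its range is refused whole. "fingers" is the closure in counts, from 0 (fully open) to 255 (shut), set as the call begins (left out, the last holds). The fingers move at their own pace and stop on an object; the grip force is fixed at half the most. Time passes only in rows, so rows that do not move let the fingers close. It gives the time, the measured TCP pose, the force and the opening at its end, in the units of the state.
- r.state(): the state, without advancing time (a new reading comes with each control period).
- r.capture(name): name is "side" or "top"; returns a dict with "color" (480x640x3 uint8, blue, green, red), "z_map" (480x640 float32, m along the optical axis (not along the pixel's ray), 0 where there is no reading), "mtx" (3x3 intrinsics, pixels), "R" (3x3) and "t" (3): a world point X has camera coordinates R X + t. Camera axes: x right, y down, z forward; pixel columns grow to the right and rows downward; lengths in m; the calibration is good to about 2 mm. A picture is of the moment at which its call begins.
- r.sign_off(): hands the job in, once; it reports no verdict.
The state is a dict: "time": time; "joint_pos": joint angles; "qd": joint speeds; "joint_torque": joint torques, N m; "ee_pos": TCP position; "orientation": TCP orientation; "force": force on the tool from outside, world axes, zero at the start; "torque": the same for the moment, N m; "width": opening from 0.0 (shut) to 1.0 (fully open).
Only numpy, scipy, OpenCV 4.12 (cv2) and the standard library are available. Lean on these libraries where they do the work, as an engineer would, in place of code of your own. Each camera call takes 0.05 s, during which the arm holds its last target.

### The job

The aluminium plate is lying on top of the pins of the plywood jig, a little off its place. Without gripping or lifting it, gently push it sideways by its edges with the fingertips until its holes drop over the two locating pins and it lies flat on the deck inside the blue outline. Leave everything else on the jig and the bench where it is.

Things in the scene. Friction and masses are not known exactly. Their poses are not given: they have to be found in the camera images.
- jig: Fixed plywood deck 20 mm thick, 295 mm (x) by 250 mm (y). Origin at bench height under the centre of the plate's seat, z up; the deck spans jig x -105 to +190, y -125 to +125 mm; the strip beyond x +120 carries bystanders. A painted blue outline a few mm larger than the plate marks the seat. Four metal tips 14 mm high stand at (+-40, +-50) mm: two steel locating pins on red spots, two brass rest studs.
- seat (a point): Centre of the plate's seat on the deck's top face (20 mm above the bench), axes as the jig's. The plate is home when its origin is here and its axes agree with the jig's. Seated, the plate's top is 5 mm above the deck.
- pin_a (a point): Tip of the steel locating pin at jig (+40, +50) mm, 14 mm above the deck, 34 mm above the bench. Pins are 8 mm in diameter, tapering over the upper 6 mm to a flat 4 mm tip. The brass studs at jig (+40, -50) and (-40, +50) are 7 mm in diameter with the same height, taper and tip.
- pin_b (a point): Tip of the other steel locating pin, at jig (-40, -50) mm, 14 mm above the deck, like pin_a.
- plate: Loose bare aluminium plate 165 (x) by 170 (y) by 5 mm, 0.27 to 0.53 kg, small dark dots along its edges, four through holes at (+-40, +-50) mm. Origin: centre of its underside, z up. Starts level on the four tips, underside 14 mm above the deck, shifted 16 to 30 mm to the jig's -x, up to 20 mm either way in jig y, turned up to 0.1 rad. It slides under a few newtons.
- hole_a (a point): Centre of the plate's hole for pin_a, ringed in red like hole_b, at its underside, plate (+40, +50) mm. All four holes are 10.5 mm in diameter. When they come within about 3 mm of the tips the plate falls 14 mm and centres itself on the tapers.
- hole_b (a point): Centre of the plate's hole for pin_b, at its underside, plate (-40, -50) mm.
- rivet_cup: Bystander: open red plastic cup, 48 mm across, 42 mm high, on the jig's far strip. Origin under its centre.
- deburring_tool: Bystander: hand tool with a yellow handle, 125 mm long, 16 mm thick, lying along the jig's y on its far strip.
- rivet_box: Bystander: open cardboard box 75 x 95 x 60 mm with spread flaps, on the bench to the left.
- marker: Bystander: white and blue felt marker 130 mm long, lying on the bench to the right.
- solvent_tin: Bystander: blue and green tin 70 x 115 x 160 mm (about 178 mm with its cap and handle), far left.
- towel_roll: Bystander: upright blue roll, 96 mm in diameter, 200 mm high, far right.
- travel_mug: Bystander: black closed mug, 85 mm in diameter, 164 mm high, on the left near the robot.

How it is judged:
By the outcome, as a careful person would: the job done as asked, in the order asked, and still so for the second after the job is handed in, with the robot touching nothing.
It also fails if it takes over 72 s, if anything falls off the work surface, if the arm or the gripper's body presses on something with over 40 N, if the wrist force passes 120 N, or if a joint passes its speed limit or range.

## Working session

There is one attempt and no reset: what is moved stays moved. The work goes in short steps, Python scripts to look and compute and a tool call to move; the robot and the scene stay as the last step left them, time stands still between calls to the robot, and variables do not carry over. Pictures are saved under pics/ and viewed, and the job is handed in when it is done.

Besides the shell and the picture viewer there is one more tool, called in YAML: its name, and indented under it one key for each argument. servo_tool: Moves the arm, as the interface text tells. Its arguments: {"type":"object","properties":{"motion":{"type":"array","items":{"type":"object","properties":{"x":{"type":"number"},"y":{"type":"number"},"z":{"type":"number"},"ax":{"type":"number"},"ay":{"type":"number"},"az":{"type":"number"}}}},"fingers":{"type":"number"}},"required":["motion"]}

```bash
ls; mkdir -p pics; python3 - <<'E'
from workcell import r
import cv2,numpy as np,pickle
s=r.state();print(s)
for n in("top","side"):
    c=r.capture(n);cv2.imwrite(f"pics/{n}0.png",c["color"]);pickle.dump(c,open(f"{n}0.pkl","wb"))
    print(n,c["mtx"],c["R"],c["t"])
print(r.tip_reach)
E
```

```text
pics
{'time': 0.0, 'joint_pos': array([-1.19141986e+00,  3.53622270e-01,  1.63414931e+00,  3.88416920e-05,
        1.15517966e+00, -2.40273514e-03]), 'qd': array([0.00076996, 0.00056675, 0.00107272, 0.00082823, 0.00027279,
       0.00034052]), 'joint_torque': array([ 1.96534586e-05, -5.93848622e+01, -3.34216833e+01,  6.96349866e-02,
        2.33255496e-02, -1.24267294e-04]), 'ee_pos': array([ 0.23268955, -0.57955196,  0.22787334]), 'orientation': array([-2.60189912e+00,  1.75918738e+00,  1.73323834e-03]), 'force': array([-0.41772467, -0.11266892, -0.29354896]), 'torque': array([ 0.05917099, -0.01891181,  0.02074128]), 'width': 0.9989142903029413}
top [[502.61245295   0.         319.35889749]
 [  0.         502.61245295 236.42061237]
 [  0.           0.           1.        ]] [[-2.95790314e-02 -9.99561970e-01  9.74251350e-04]
 [-9.97939181e-01  2.94754566e-02 -5.69963951e-02]
 [ 5.69427125e-02 -2.65814175e-03 -9.98373909e-01]] [-0.002477   0.5808753  1.0998907]
side [[541.08536072   0.         318.2241338 ]
 [  0.         541.08536072 236.67673894]
 [  0.           0.           1.        ]] [[-0.89163047 -0.45275974 -0.00193132]
 [-0.28981715  0.57401061 -0.76584452]
 [ 0.34785217 -0.68229058 -0.64302289]] [0.49649616 0.23278229 1.22293125]
0.014
```

View pics/top0.png

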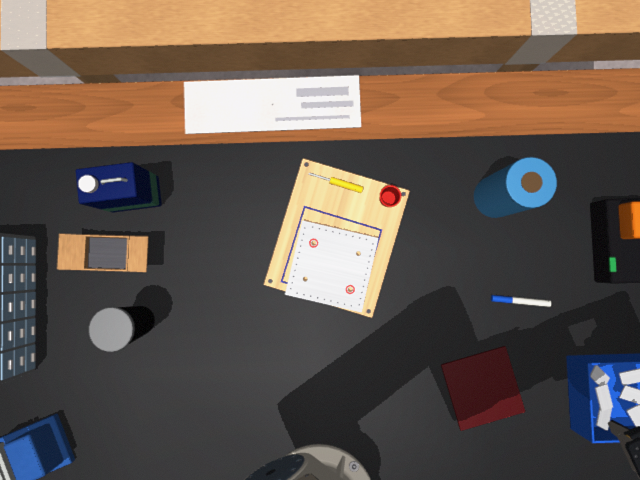

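View pics/side0.png

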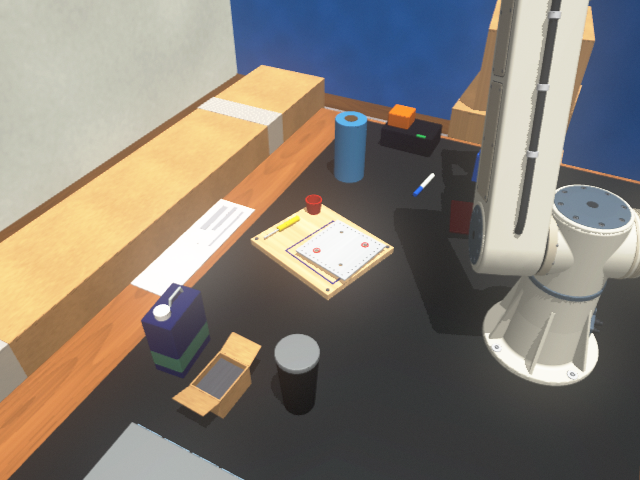

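```bash
python3 - <<'E'
import cv2,pickle
c=pickle.load(open("top0.pkl","rb"))["color"]
cv2.imwrite("pics/topz.png",cv2.resize(c[150:325,255:415],None,fx=3.4,fy=3.4,interpolation=cv2.INTER_CUBIC))
c=pickle.load(open("side0.pkl","rb"))["color"]
cv2.imwrite("pics/sidez.png",cv2.resize(c[185:305,240:400],None,fx=4.5,fy=4.5,interpolation=cv2.INTER_CUBIC))
E
```

```text
(no output)
```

View pics/topz.png

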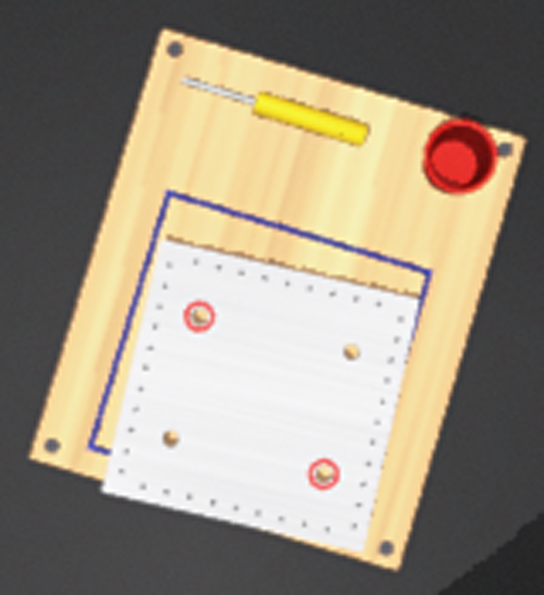

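View pics/sidez.png

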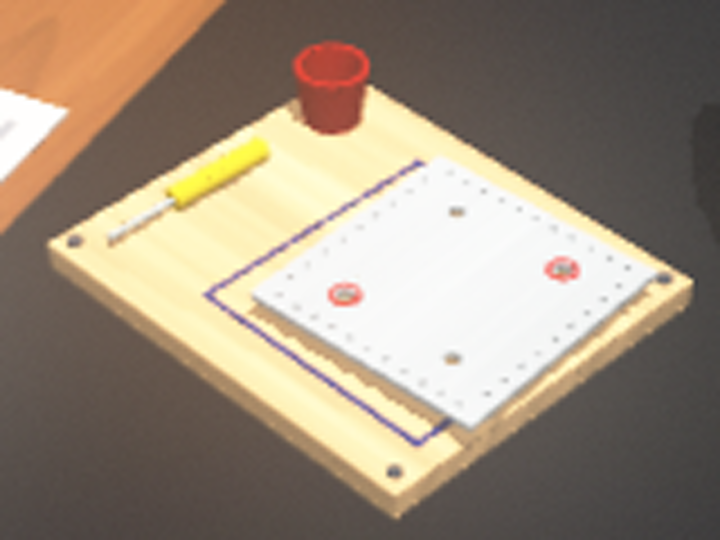

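```bash
cat > h.py <<'E'
import cv2,pickle,numpy as np
from scipy.optimize import least_squares
def unproj(c,uv,z):
    K,R,t=c["mtx"],c["R"],c["t"]
    d=np.c_[(np.asarray(uv,float)-[K[0,2],K[1,2]])/[K[0,0],K[1,1]],np.ones(len(uv))]@R
    o=-R.T@t
    return (o+d*((z-o[2])/d[:,2])[:,None])[:,:2]
def proj(c,X):
    p=np.asarray(X)@c["R"].T+c["t"]; p=p@c["mtx"].T; return p[:,:2]/p[:,2:]
def masks(img,roi):
    hsv=cv2.cvtColor(img,cv2.COLOR_BGR2HSV).astype(int)
    H,S,V=hsv[...,0],hsv[...,1],hsv[...,2]
    m=np.zeros(H.shape,bool);u0,v0,u1,v1=roi;m[v0:v1,u0:u1]=1
    plate=(S<30)&(V>170)&m
    wood=(((H>10)&(H<35)&(V>110)&(S>35))|plate)&m
    blue=(H>105)&(H<135)&(S>70)&m
    return plate,wood,blue
def big(m,close=7):
    m=cv2.morphologyEx(m.astype(np.uint8),cv2.MORPH_CLOSE,np.ones((close,close)))
    cs,_=cv2.findContours(m,cv2.RETR_EXTERNAL,cv2.CHAIN_APPROX_NONE)
    return max(cs,key=cv2.contourArea)[:,0,:]
def fit(P,w,h,p0,loss=0.001,size=True):
    def f(p):
        c,s=np.cos(p[2]),np.sin(p[2])
        q=(P-p[:2])@np.array([[c,-s],[s,c]])
        d=np.abs(q)-np.array([w/2,h/2])-p[3]
        out=np.hypot(*np.maximum(d,0).T)+np.minimum(d.max(1),0)
        return out
    r=least_squares(f,p0,loss="soft_l1",f_scale=loss)
    return r.x,np.median(abs(f(r.x)))
def measure(c,roi=(255,150,415,330),zplate=.039,deck=True):
    img=c["color"];pl,wd,bl=masks(img,roi)
    P=unproj(c,big(pl),zplate)
    p,e=fit(P,.165,.170,[*P.mean(0),-0.25,0]); out=[(p,e)]
    if deck:
        Q=unproj(c,big(wd,9),.020)
        q,e=fit(Q,.295,.250,[*Q.mean(0),-0.25,0]); 
        ct=np.cos(q[2]);st=np.sin(q[2]); q[:2]-=.0425*np.array([ct,st]); out.append((q,e))
        B=unproj(c,np.argwhere(bl)[:,::-1],.020)
        out.append(B)
    return out
E
python3 - <<'E'
from h import *
for n,roi in(("top",(255,150,415,330)),("side",(240,185,400,305))):
    c=pickle.load(open(n+"0.pkl","rb"))
    (p,e),(q,e2),B=measure(c,roi)
    R=np.array([[np.cos(q[2]),-np.sin(q[2])],[np.sin(q[2]),np.cos(q[2])]])
    print(n,p.round(4),e,q.round(4),e2,"rel mm",(1e3*(p[:2]-q[:2])@R).round(1),p[2]-q[2])
    b=1e3*(B-q[:2])@R; print(len(b),np.percentile(b,[2,10,50,90,95,98],axis=0).round(0).T)
    img=cv2.resize(c["color"],None,fx=4,fy=4)
    def dr(p,w,h,off,z,col):
        C=np.array([[off-w/2,-h/2],[off+w/2,-h/2],[off+w/2,h/2],[off-w/2,h/2]])
        W=C@np.array([[np.cos(p[2]),np.sin(p[2])],[-np.sin(p[2]),np.cos(p[2])]])+p[:2]
        uv=proj(c,np.c_[W,np.full(4,z)])*4+1.5
        cv2.polylines(img,[uv.round().astype(int)],True,col,1)
    dr(p,.165,.17,0,.039,(0,0,255));dr(q,.295,.25,.0425,.02,(0,200,0));dr(q,.165,.17,0,.02,(255,0,255))
    u0,v0,u1,v1=roi;cv2.imwrite(f"pics/fit_{n}.png",img[v0*4-60:v1*4,u0*4:u1*4][:600])
E
```

```text
top [ 0.5147 -0.0439 -0.2574 -0.0011] 0.0005141984768511827 [ 5.376e-01 -4.380e-02 -3.245e-01 -5.000e-04] 0.0006707759879205225 rel mm [-21.7  -7.4] 0.06715619473342771
219 [[-85. -61.  79.  88.  88.  88.]
 [-90. -74.  80.  90.  90.  90.]]
side [ 5.148e-01 -4.450e-02 -2.566e-01  3.000e-04] 0.0007543059558382591 [ 0.5714 -0.0496 -0.0171  0.025 ] 0.028526023363010834 rel mm [-56.7   4.1] -0.23951135773313845
39 [[ -94.  -88.  -20.   61.   71.   73.]
 [-107.  -67.   92.  111.  112.  113.]]
```

View pics/fit_top.png

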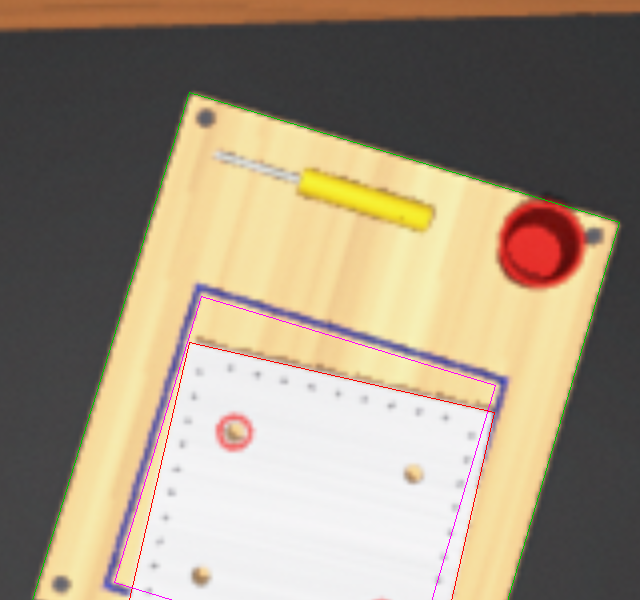

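```bash
cat >> h.py <<'E'
from scipy.spatial.transform import Rotation as Ro
JIG=np.array([.5376,-.0438,-.3245])
def plan(s,jx,jy,z,ang,n=8):
    """TCP target: jig mm (jx,jy), z mm, tool x at jig angle ang. prints rows for constant-fraction moves"""
    c,sn=np.cos(JIG[2]),np.sin(JIG[2])
    t=np.array([*(JIG[:2]+np.array([c*jx-sn*jy,sn*jx+c*jy])/1e3),z/1e3])
    Rt=Ro.from_euler("z",JIG[2]+ang)*Ro.from_euler("x",np.pi)
    Rc=Ro.from_rotvec(s["orientation"]);
    print("tool shift mm",(Rc.inv().apply(t-s["ee_pos"])*1e3).round(1),"rotvec",(Rc.inv()*Rt).as_rotvec().round(4))
    rv=(Rc.inv()*Rt).as_rotvec()/n; dt=(t-s["ee_pos"])/n*1e3
    for i in range(n):
        print((Rc.inv().apply(dt)).round(1),rv.round(4)); Rc=Rc*Ro.from_rotvec(rv)
def where(s):
    d=np.array(s["ee_pos"][:2])-JIG[:2];c,sn=np.cos(JIG[2]),np.sin(JIG[2])
    R=Ro.from_rotvec(s["orientation"]).as_matrix()
    print("t",round(s["time"],2),"jig mm",(1e3*np.array([c*d[0]+sn*d[1],-sn*d[0]+c*d[1]])).round(1),"z",round(1e3*s["ee_pos"][2],1),"ang",round(np.arctan2(R[1,0],R[0,0])-JIG[2],4),"tool z",R[:,2].round(4),"F",s["force"].round(1))
E
python3 - <<'E'
from h import *
from workcell import r
s=r.state();where(s);plan(s,-21.7,-125,200,0,12)
E
```

```text
t 0.1 jig mm [-118.2 -605. ] z 227.9 ang -0.8645 tool z [-5.0e-04  1.2e-03 -1.0e+00] F [-1.   0.2 -1.2]
tool shift mm [-302.6 -384.9   28.3] rotvec [-6.000e-04  1.200e-03 -8.645e-01]
[-25.2 -32.1   2.4] [-0.      0.0001 -0.072 ]
[-22.8 -33.8   2.4] [-0.      0.0001 -0.072 ]
[-20.3 -35.4   2.4] [-0.      0.0001 -0.072 ]
[-17.7 -36.7   2.3] [-0.      0.0001 -0.072 ]
[-15.1 -37.9   2.3] [-0.      0.0001 -0.072 ]
[-12.3 -38.9   2.3] [-0.      0.0001 -0.072 ]
[ -9.5 -39.7   2.3] [-0.      0.0001 -0.072 ]
[ -6.6 -40.3   2.3] [-0.      0.0001 -0.072 ]
[ -3.7 -40.6   2.3] [-0.      0.0001 -0.072 ]
[ -0.7 -40.8   2.3] [-0.      0.0001 -0.072 ]
[  2.2 -40.7   2.3] [-0.      0.0001 -0.072 ]
[  5.1 -40.5   2.3] [-0.      0.0001 -0.072 ]
```

servo_tool:
  motion:
    - {"x": -25,"y": -32,"z": 2,"az": -0.072}
    - {"x": -23,"y": -34,"z": 2,"az": -0.072}
    - {"x": -20,"y": -35,"z": 2,"az": -0.072}
    - {"x": -18,"y": -37,"z": 2,"az": -0.072}
    - {"x": -15,"y": -38,"z": 2,"az": -0.072}
    - {"x": -12,"y": -39,"z": 2,"az": -0.072}
    - {"x": -10,"y": -40,"z": 2,"az": -0.072}
    - {"x": -7,"y": -40,"z": 2,"az": -0.072}

```text
invalid input
```

```bash
python3 - <<'E'
from h import *
from workcell import r
s=r.state();where(s);plan(s,-21.7,-125,150,0,6)
E
```

```text
t 0.1 jig mm [-118.2 -605. ] z 227.9 ang -0.8645 tool z [-5.0e-04  1.2e-03 -1.0e+00] F [-1.   0.2 -1.2]
tool shift mm [-302.5 -384.9   78.3] rotvec [-6.000e-04  1.200e-03 -8.645e-01]
[-50.4 -64.2  13.1] [-1.000e-04  2.000e-04 -1.441e-01]
[-40.7 -70.7  13. ] [-1.000e-04  2.000e-04 -1.441e-01]
[-30.1 -75.8  13. ] [-1.000e-04  2.000e-04 -1.441e-01]
[-18.9 -79.4  13. ] [-1.000e-04  2.000e-04 -1.441e-01]
[ -7.3 -81.3  13. ] [-1.000e-04  2.000e-04 -1.441e-01]
[  4.4 -81.5  13. ] [-1.000e-04  2.000e-04 -1.441e-01]
```

servo_tool:
  motion:
    - {"x": -25,"y": -32,"z": 2,"ax": 0,"ay": 0,"az": -0.072}
    - {"x": -23,"y": -34,"z": 2,"ax": 0,"ay": 0,"az": -0.072}
    - {"x": -20,"y": -35,"z": 2,"ax": 0,"ay": 0,"az": -0.072}
    - {"x": -18,"y": -37,"z": 2,"ax": 0,"ay": 0,"az": -0.072}
    - {"x": -15,"y": -38,"z": 2,"ax": 0,"ay": 0,"az": -0.072}
    - {"x": -12,"y": -39,"z": 2,"ax": 0,"ay": 0,"az": -0.072}
    - {"x": -10,"y": -40,"z": 2,"ax": 0,"ay": 0,"az": -0.072}
    - {"x": -7,"y": -40,"z": 2,"ax": 0,"ay": 0,"az": -0.072}

```text
time: 0.9
ee_pos: [0.3953, -0.2886, 0.209]
orientation: [-3.001, 0.927, 0.004]
force: [1.7, 0.5, -0.5]
width: 1.0
```

```bash
python3 - <<'E'
from h import *
from workcell import r
s=r.state();where(s);plan(s,-21.7,-125,150,0,6)
E
```

```text
t 0.9 jig mm [ -56.8 -277.4] z 209.0 ang -0.2746 tool z [-0.0022  0.002  -1.    ] F [ 1.7  0.5 -0.5]
tool shift mm [  -7.3 -156.1   59.1] rotvec [-0.0008  0.0028 -0.2746]
[ -1.2 -26.    9.8] [-0.0001  0.0005 -0.0458]
[ -0.  -26.1   9.8] [-0.0001  0.0005 -0.0458]
[  1.2 -26.    9.8] [-0.0001  0.0005 -0.0458]
[  2.3 -26.    9.8] [-0.0001  0.0005 -0.0458]
[  3.5 -25.8   9.8] [-0.0001  0.0005 -0.0458]
[  4.7 -25.6   9.8] [-0.0001  0.0005 -0.0458]
```

servo_tool:
  motion:
    - {"x": -1,"y": -26,"z": 10,"ax": 0,"ay": 0,"az": -0.046}
    - {"x": 0,"y": -26,"z": 10,"ax": 0,"ay": 0,"az": -0.046}
    - {"x": 1,"y": -26,"z": 10,"ax": 0,"ay": 0,"az": -0.046}
    - {"x": 2,"y": -26,"z": 10,"ax": 0,"ay": 0,"az": -0.046}
    - {"x": 4,"y": -26,"z": 10,"ax": 0,"ay": 0,"az": -0.046}
    - {"x": 5,"y": -26,"z": 10,"ax": 0,"ay": 0,"az": -0.046}
    - {"x": 0,"y": 0,"z": 0,"ax": 0,"ay": 0,"az": 0}

```text
time: 1.6
ee_pos: [0.4799, -0.1439, 0.146]
orientation: [-3.103, 0.476, 0.006]
force: [0.5, -0.1, -0.4]
width: 0.997
```

```bash
python3 - <<'E'
from h import *
from workcell import r
s=r.state();where(s);plan(s,-21.7,-125,43,0,5)
E
```

```text
t 1.6 jig mm [ -22.7 -113.3] z 146.0 ang 0.0204 tool z [-0.0033  0.0029 -1.    ] F [ 0.5 -0.1 -0.4]
tool shift mm [  1.2  11.9 103. ] rotvec [-0.0017  0.004   0.0204]
[ 0.2  2.4 20.6] [-0.0003  0.0008  0.0041]
[ 0.2  2.4 20.6] [-0.0003  0.0008  0.0041]
[ 0.2  2.4 20.6] [-0.0003  0.0008  0.0041]
[ 0.2  2.4 20.6] [-0.0003  0.0008  0.0041]
[ 0.2  2.4 20.6] [-0.0003  0.0008  0.0041]
```

servo_tool:
  motion:
    - {"x": 0,"y": 6,"z": 18,"ax": 0,"ay": 0.002,"az": 0.01}
    - {"x": 1,"y": 6,"z": 18,"ax": 0,"ay": 0.002,"az": 0.01}
    - {"x": 0,"y": 0,"z": 18,"ax": 0,"ay": 0,"az": 0}
    - {"x": 0,"y": 0,"z": 18,"ax": 0,"ay": 0,"az": 0}
    - {"x": 0,"y": 0,"z": 14,"ax": 0,"ay": 0,"az": 0}
    - {"x": 0,"y": 0,"z": 0,"ax": 0,"ay": 0,"az": 0}

```text
time: 2.2
ee_pos: [0.4762, -0.1579, 0.058]
orientation: [-3.099, 0.511, -0.001]
force: [1.3, 1.1, -0.2]
width: 1.003
```

```bash
python3 - <<'E'
from h import *
from workcell import r
s=r.state();where(s);plan(s,-21.7,-125,43,0,1)
E
```

```text
t 2.2 jig mm [ -21.8 -127.7] z 58.0 ang -0.0021 tool z [ 4.e-04  5.e-04 -1.e+00] F [ 1.3  1.1 -0.2]
tool shift mm [ 0.1 -2.7 15. ] rotvec [-0.0006 -0.0003 -0.0021]
[ 0.1 -2.7 15. ] [-0.0006 -0.0003 -0.0021]
```

servo_tool:
  motion:
    - {"x": 0,"y": 0,"z": 8,"ax": 0,"ay": 0,"az": -0.002}
    - {"x": 0,"y": 0,"z": 7,"ax": 0,"ay": 0,"az": 0}
    - {"x": 0,"y": 0,"z": 0,"ax": 0,"ay": 0,"az": 0}

```text
time: 2.5
ee_pos: [0.4764, -0.159, 0.0433]
orientation: [-3.1, 0.51, -0.003]
force: [0.9, 0.0, -0.1]
width: 0.999
```

```bash
python3 - <<'E'
from h import *
from workcell import r
s=r.state();where(s);plan(s,-21.7,-107,43,0,1)
c=r.capture("side");cv2.imwrite("pics/s1.png",cv2.resize(c["color"][150:310,240:430],None,fx=3.7,fy=3.7))
E
```

```text
t 2.5 jig mm [ -21.2 -128.7] z 43.3 ang -0.0014 tool z [ 1.6e-03 -1.0e-04 -1.0e+00] F [ 0.9  0.  -0.1]
tool shift mm [ -0.5 -21.7   0.3] rotvec [-0.0004 -0.0016 -0.0014]
[ -0.5 -21.7   0.3] [-0.0004 -0.0016 -0.0014]
```

View pics/s1.png

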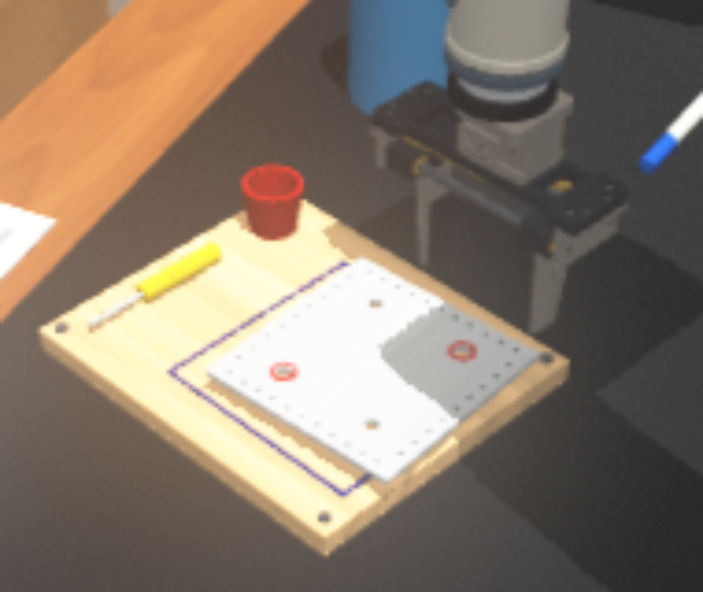

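servo_tool:
  motion:
    - {"x": 0,"y": -8,"z": 0,"ax": 0,"ay": -0.001,"az": -0.001}
    - {"x": 0,"y": -6,"z": 0,"ax": 0,"ay": 0,"az": 0}
    - {"x": 0,"y": -4,"z": 0,"ax": 0,"ay": 0,"az": 0}
    - {"x": 0,"y": -3,"z": 0,"ax": 0,"ay": 0,"az": 0}
    - {"x": 0,"y": -3,"z": 0,"ax": 0,"ay": 0,"az": 0}
    - {"x": 0,"y": -3,"z": 0,"ax": 0,"ay": 0,"az": 0}

```text
time: 3.15
ee_pos: [0.4866, -0.1313, 0.045]
orientation: [3.1, -0.506, 0.004]
force: [-0.9, -0.3, -0.9]
width: 1.001
```

```bash
python3 - <<'E'
from h import *
from workcell import r
s=r.state();where(s)
E
```

```text
t 3.15 jig mm [-20.4 -99.2] z 45.0 ang 0.0007 tool z [ 2.4e-03 -7.0e-04 -1.0e+00] F [-0.9 -0.3 -0.9]
```

```bash
cat > look.py <<'E'
from h import *
from workcell import r
import sys
s=r.state();where(s)
z=float(sys.argv[2]) if len(sys.argv)>2 else .039
for n,roi in(("top",(255,150,415,330)),("side",(240,185,400,305))):
    c=r.capture(n);pickle.dump(c,open("last_%s.pkl"%n,"wb"))
    # dots/plate: relax for shadow
    if n=="side": big_img=cv2.resize(c["color"][150:310,240:430],None,fx=3.7,fy=3.7)
    else: big_img=cv2.resize(c["color"][150:330,245:425],None,fx=3.3,fy=3.3)
    cv2.imwrite(f"pics/{sys.argv[1]}_{n}.png",big_img)
E
python3 look.py a
```

```text
t 3.15 jig mm [-20.4 -99.2] z 45.0 ang 0.0007 tool z [ 2.4e-03 -7.0e-04 -1.0e+00] F [-0.9 -0.3 -0.9]
```

View pics/a_top.png

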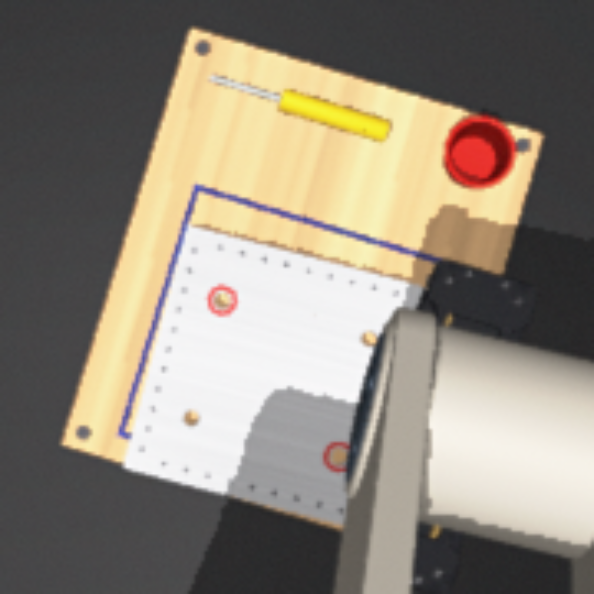

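View pics/a_side.png

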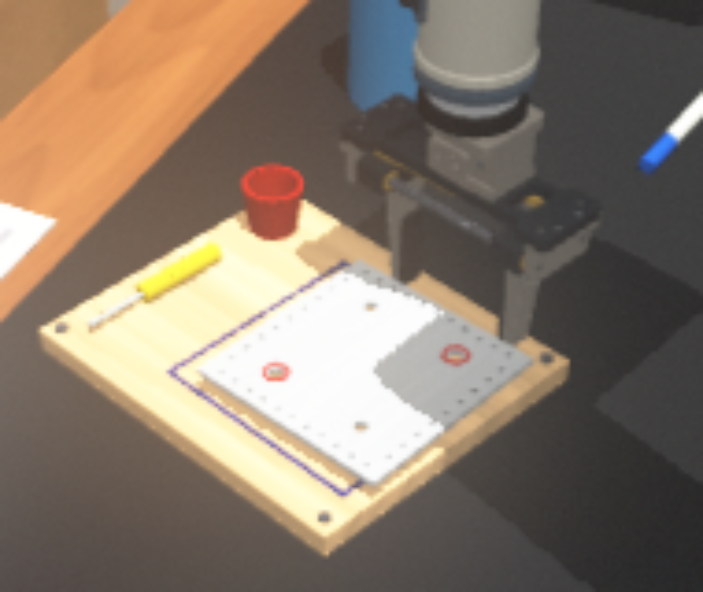

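```bash
cat >> h.py <<'E'
def rings(c,zt=.039,roi=None):
    img=c["color"];hsv=cv2.cvtColor(img,cv2.COLOR_BGR2HSV).astype(int)
    m=(((hsv[...,0]<8)|(hsv[...,0]>170))&(hsv[...,1]>70)).astype(np.uint8)
    cn=proj(c,[[JIG[0],JIG[1],.03]])[0]
    m=cv2.dilate(m,np.ones((2,2)))
    n,lab,st,ce=cv2.connectedComponentsWithStats(m)
    out=[]
    for i in range(1,n):
        if st[i,4]>20 and st[i,4]<150 and np.hypot(*(ce[i]-cn))<70 :
            ys,xs=np.where(lab==i); (ctr,ax,an)=cv2.fitEllipse(cv2.convexHull(np.c_[xs,ys])) if len(xs)>5 else (ce[i],0,0)
            out.append(np.array([(xs.min()+xs.max())/2-.5,(ys.min()+ys.max())/2-.5]))
    c_,s_=np.cos(JIG[2]),np.sin(JIG[2])
    W=unproj(c,out,zt)-JIG[:2]
    return 1e3*W@np.array([[c_,-s_],[s_,c_]])
def ringpose(c,zt=.039):
    J=rings(c,zt); J=J[np.argsort(-J[:,1])]
    if len(J)!=2: return J
    d=J[0]-J[1]; return J.mean(0).round(1),round(np.arctan2(d[1],d[0])-np.arctan2(100,80),4),np.hypot(*d).round(1)
E
python3 - <<'E'
from h import *
for f in("top0","side0","last_top","last_side"): 
    print(f,ringpose(pickle.load(open(f+".pkl","rb"))))
E
```

```text
top0 (array([-21.5,  -7.3]), np.float64(0.071), np.float64(128.7))
side0 (array([-20.7,  -8.8]), np.float64(0.0659), np.float64(128.7))
last_top (array([-19.8,  -1.7]), np.float64(0.027), np.float64(127.2))
last_side (array([-18.4,  -3.6]), np.float64(0.0355), np.float64(127.8))
```

servo_tool:
  motion:
    - {"x": 0,"y": -2,"z": 0.5,"ax": 0,"ay": -0.002,"az": -0.001}
    - {"x": 0,"y": -2,"z": 0.5,"ax": 0,"ay": 0,"az": 0}
    - {"x": 0,"y": -1,"z": 0.5,"ax": 0,"ay": 0,"az": 0}
    - {"x": 0,"y": 0,"z": 0,"ax": 0,"ay": 0,"az": 0}

```text
time: 3.65
ee_pos: [0.4884, -0.1267, 0.0435]
orientation: [3.1, -0.504, 0.001]
force: [-0.5, -0.7, 0.9]
width: 0.999
```

```bash
python3 look.py b; python3 - <<'E'
from h import *
for f in("last_top","last_side"): 
    print(f,ringpose(pickle.load(open(f+".pkl","rb"))))
E
```

```text
t 3.65 jig mm [-20.3 -94.2] z 43.5 ang 0.002 tool z [ 4.e-04 -5.e-04 -1.e+00] F [-0.5 -0.7  0.9]
last_top (array([-18.8,   2.5]), np.float64(-0.0036), np.float64(127.1))
last_side (array([-16.8,  -0.5]), np.float64(0.019), np.float64(128.7))
```

servo_tool:
  motion:
    - {"x": 0,"y": 10,"z": 0,"ax": 0,"ay": 0,"az": 0}
    - {"x": 0,"y": 15,"z": 0,"ax": 0,"ay": 0,"az": 0}
    - {"x": 0,"y": 10,"z": -15,"ax": 0,"ay": 0,"az": 0}
    - {"x": 0,"y": 0,"z": -30,"ax": 0,"ay": 0,"az": 0}
    - {"x": 0,"y": 0,"z": -25,"ax": 0,"ay": 0,"az": 0}
    - {"x": 0,"y": 0,"z": 0,"ax": 0,"ay": 0,"az": 0}

```text
time: 4.35
ee_pos: [0.4759, -0.1633, 0.1148]
orientation: [-3.099, 0.507, 0.0]
force: [-0.1, -0.8, 0.0]
width: 1.002
```

```bash
python3 look.py c; python3 - <<'E'
from h import *
from workcell import r
for f in("last_top","last_side"): 
    print(f,ringpose(pickle.load(open(f+".pkl","rb"))))
plan(r.state(),-130,0,110,-np.pi/2,14)
E
```

```text
t 4.35 jig mm [ -20.4 -133. ] z 114.8 ang 0.0004 tool z [-0.      0.0011 -1.    ] F [-0.1 -0.8  0. ]
last_top (array([-18.5,   1.5]), np.float64(0.0103), np.float64(128.4))
last_side (array([-16.8,  -0.5]), np.float64(0.019), np.float64(128.7))
tool shift mm [-107.8 -132.8    2.9] rotvec [0.0023 0.0038 1.5714]
[-7.7 -9.5  0.2] [0.0002 0.0003 0.1122]
[-8.7 -8.6  0.2] [0.0002 0.0003 0.1122]
[-9.6 -7.5  0.2] [0.0002 0.0003 0.1122]
[-10.4  -6.4   0.2] [0.0002 0.0003 0.1122]
[-11.1  -5.2   0.2] [0.0002 0.0003 0.1122]
[-11.6  -3.9   0.2] [0.0002 0.0003 0.1122]
[-11.9  -2.6   0.2] [0.0002 0.0003 0.1122]
[-12.2  -1.3   0.2] [0.0002 0.0003 0.1122]
[-12.2   0.1   0.2] [0.0002 0.0003 0.1122]
[-12.1   1.5   0.2] [0.0002 0.0003 0.1122]
[-11.9   2.8   0.2] [0.0002 0.0003 0.1122]
[-11.5   4.1   0.2] [0.0002 0.0003 0.1122]
[-11.    5.4   0.2] [0.0002 0.0003 0.1122]
[-10.3   6.6   0.2] [0.0002 0.0003 0.1122]
```

View pics/c_top.png

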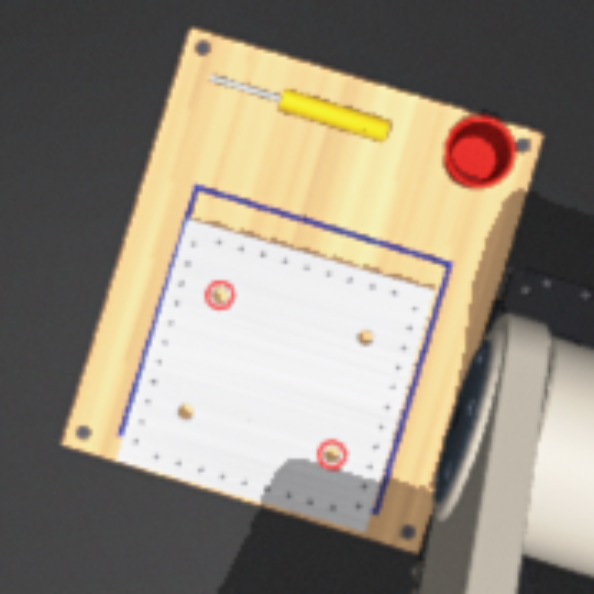

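servo_tool:
  motion:
    - {"x": -8,"y": -9,"z": 0,"ax": 0,"ay": 0,"az": 0.112}
    - {"x": -9,"y": -9,"z": 0,"ax": 0,"ay": 0,"az": 0.112}
    - {"x": -10,"y": -8,"z": 0,"ax": 0,"ay": 0,"az": 0.112}
    - {"x": -10,"y": -6,"z": 0,"ax": 0,"ay": 0,"az": 0.112}
    - {"x": -11,"y": -5,"z": 0,"ax": 0,"ay": 0,"az": 0.112}
    - {"x": -12,"y": -4,"z": 0,"ax": 0,"ay": 0,"az": 0.112}
    - {"x": -12,"y": -3,"z": 0,"ax": 0,"ay": 0,"az": 0.112}
    - {"x": -12,"y": -1,"z": 0,"ax": 0,"ay": 0,"az": 0.112}

```text
time: 5.25
ee_pos: [0.4332, -0.0674, 0.1026]
orientation: [2.538, -1.842, -0.027]
force: [-0.6, 0.7, 1.2]
width: 1.001
```

servo_tool:
  motion:
    - {"x": -12,"y": 0,"z": 0,"ax": 0,"ay": 0,"az": 0.112}
    - {"x": -12,"y": 1,"z": 0,"ax": 0,"ay": 0,"az": 0.112}
    - {"x": -12,"y": 3,"z": 0,"ax": 0,"ay": 0,"az": 0.112}
    - {"x": -11,"y": 4,"z": 0,"ax": 0,"ay": 0,"az": 0.112}
    - {"x": -11,"y": 5,"z": 0,"ax": 0,"ay": 0,"az": 0.112}
    - {"x": -10,"y": 7,"z": 0,"ax": 0,"ay": 0,"az": 0.112}
    - {"x": 0,"y": 0,"z": 0,"ax": 0,"ay": 0,"az": 0}

```text
time: 5.95
ee_pos: [0.403, 0.0052, 0.0947]
orientation: [1.741, -2.588, -0.038]
force: [-0.4, 0.5, 0.7]
width: 1.0
```

```bash
python3 - <<'E'
from h import *
from workcell import r
s=r.state();where(s);plan(s,-130,1,43,-np.pi/2,4)
E
```

```text
t 5.95 jig mm [-143.2    3.5] z 94.7 ang -1.6329 tool z [-0.0321  0.0076 -0.9995] F [-0.4  0.5  0.7]
tool shift mm [  1.4 -15.   51.2] rotvec [ 0.0327 -0.004  -0.0622]
[ 0.4 -3.8 12.8] [ 0.0082 -0.001  -0.0155]
[ 0.4 -3.6 12.8] [ 0.0082 -0.001  -0.0155]
[ 0.5 -3.5 12.9] [ 0.0082 -0.001  -0.0155]
[ 0.6 -3.4 12.9] [ 0.0082 -0.001  -0.0155]
```

servo_tool:
  motion:
    - {"x": 0,"y": -3,"z": 12,"ax": 0.011,"ay": -0.001,"az": -0.02}
    - {"x": 0,"y": -3,"z": 12,"ax": 0.011,"ay": -0.001,"az": -0.02}
    - {"x": 1,"y": -3,"z": 10,"ax": 0.011,"ay": -0.001,"az": -0.02}
    - {"x": 0,"y": 0,"z": 0,"ax": 0,"ay": 0,"az": 0}

```text
time: 6.35
ee_pos: [0.4094, 0.0, 0.0568]
orientation: [1.853, -2.534, -0.0]
force: [0.1, 0.2, -0.4]
width: 0.998
```

```bash
python3 - <<'E'
from h import *
from workcell import r
s=r.state();where(s);plan(s,-128,1,43,-np.pi/2,2)
E
```

```text
t 6.35 jig mm [-135.5    0.6] z 56.8 ang -1.5546 tool z [-0.0022 -0.0015 -1.    ] F [ 0.1  0.2 -0.4]
tool shift mm [-0.3 -7.5 13.8] rotvec [ 0.0016 -0.0021  0.0162]
[-0.1 -3.8  6.9] [ 0.0008 -0.0011  0.0081]
[-0.2 -3.7  6.9] [ 0.0008 -0.0011  0.0081]
```

servo_tool:
  motion:
    - {"x": 0,"y": -3,"z": 7,"ax": 0.001,"ay": -0.001,"az": 0.008}
    - {"x": 0,"y": -3,"z": 7,"ax": 0.001,"ay": -0.001,"az": 0.008}
    - {"x": 0,"y": 0,"z": 0,"ax": 0,"ay": 0,"az": 0}

```text
time: 6.65
ee_pos: [0.4156, -0.0026, 0.0415]
orientation: [1.834, -2.55, -0.001]
force: [-0.6, -0.3, -0.3]
width: 1.0
```

```bash
python3 - <<'E'
from h import *
from workcell import r
s=r.state();where(s);plan(s,-113,1,43,-np.pi/2,2)
E
```

```text
t 6.65 jig mm [-1.288e+02  1.000e-01] z 41.5 ang -1.5698 tool z [-6.e-04  0.e+00 -1.e+00] F [-0.6 -0.3 -0.3]
tool shift mm [ -0.9 -15.8  -1.6] rotvec [ 0.0006 -0.0002  0.001 ]
[-0.4 -7.9 -0.8] [ 0.0003 -0.0001  0.0005]
[-0.4 -7.9 -0.8] [ 0.0003 -0.0001  0.0005]
```

servo_tool:
  motion:
    - {"x": 0,"y": -8,"z": -0.8,"ax": 0,"ay": 0,"az": 0}
    - {"x": 0,"y": -5,"z": -0.8,"ax": 0,"ay": 0,"az": 0}
    - {"x": 0,"y": -3,"z": 0,"ax": 0,"ay": 0,"az": 0}
    - {"x": 0,"y": -3,"z": 0,"ax": 0,"ay": 0,"az": 0}
    - {"x": 0,"y": -3,"z": 0,"ax": 0,"ay": 0,"az": 0}
    - {"x": 0,"y": -3,"z": 0,"ax": 0,"ay": 0,"az": 0}
    - {"x": 0,"y": 0,"z": 0,"ax": 0,"ay": 0,"az": 0}

```text
time: 7.35
ee_pos: [0.4412, -0.0113, 0.0436]
orientation: [1.835, -2.549, -0.002]
force: [-0.3, 0.9, 0.0]
width: 1.002
```

```bash
python3 look.py d; python3 - <<'E'
from h import *
from workcell import r
for f in("last_top","last_side"): 
    print(f,ringpose(pickle.load(open(f+".pkl","rb"))))
plan(r.state(),-92.5,0,43,-np.pi/2,1)
E
```

```text
t 7.35 jig mm [-1.018e+02  1.000e-01] z 43.6 ang -1.5693 tool z [-1.5e-03  2.0e-04 -1.0e+00] F [-0.3  0.9  0. ]
last_top (array([-8.5,  0.5]), np.float64(-0.0018), np.float64(128.7))
last_side (array([-5.8, -0.7]), np.float64(0.0221), np.float64(126.6))
tool shift mm [ 0.1 -9.4  0.6] rotvec [ 0.0013 -0.0003  0.0015]
[ 0.1 -9.4  0.6] [ 0.0013 -0.0003  0.0015]
```

View pics/d_top.png

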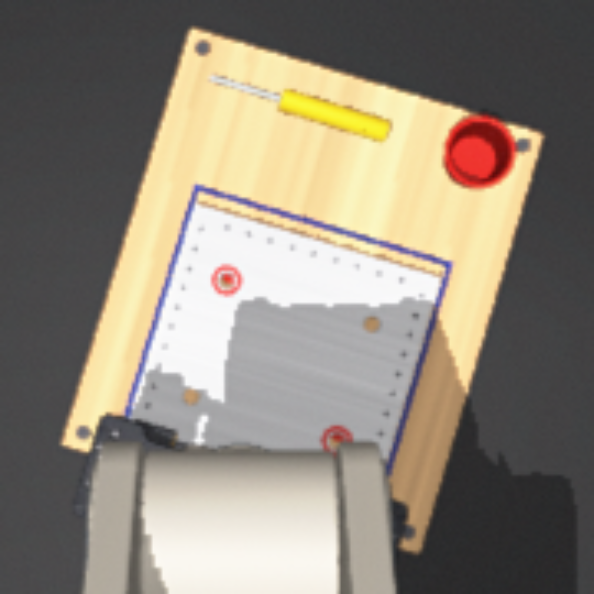

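View pics/d_side.png

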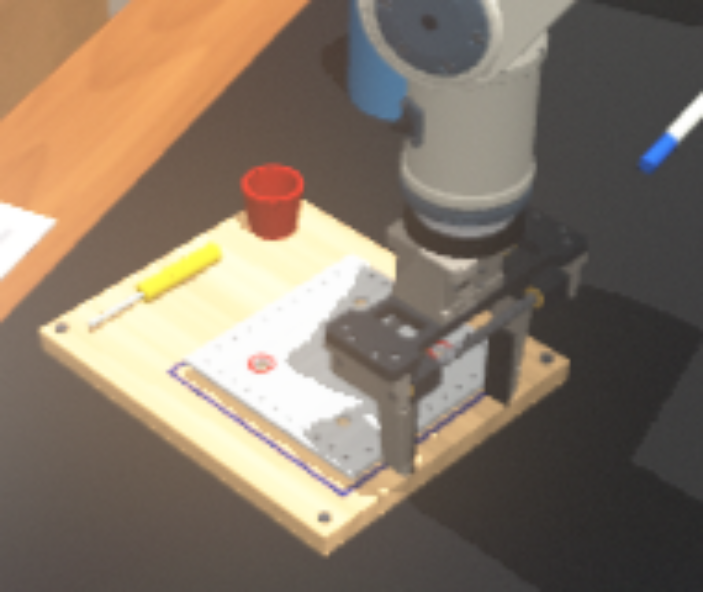

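servo_tool:
  motion:
    - {"x": 0,"y": -2,"z": 0,"ax": 0.001,"ay": 0,"az": 0.001}
    - {"x": 0,"y": -2,"z": 0,"ax": 0,"ay": 0,"az": 0}
    - {"x": 0,"y": -1.5,"z": 0,"ax": 0,"ay": 0,"az": 0}
    - {"x": 0,"y": 0,"z": 0,"ax": 0,"ay": 0,"az": 0}

```text
time: 7.85
ee_pos: [0.4455, -0.0129, 0.0435]
orientation: [1.833, -2.549, -0.002]
force: [-1.2, -0.1, -0.6]
width: 1.002
```

```bash
python3 look.py e; python3 - <<'E'
from h import *
for f in("last_top","last_side"): 
    print(f,ringpose(pickle.load(open(f+".pkl","rb"))))
E
```

```text
t 7.85 jig mm [-97.1  -0.1] z 43.5 ang -1.5702 tool z [-0.002 -0.    -1.   ] F [-1.2 -0.1 -0.6]
last_top (array([-1.8,  0.8]), np.float64(0.0006), np.float64(126.4))
last_side (array([-1.2, -1.7]), np.float64(0.0224), np.float64(126.8))
```

View pics/e_side.png

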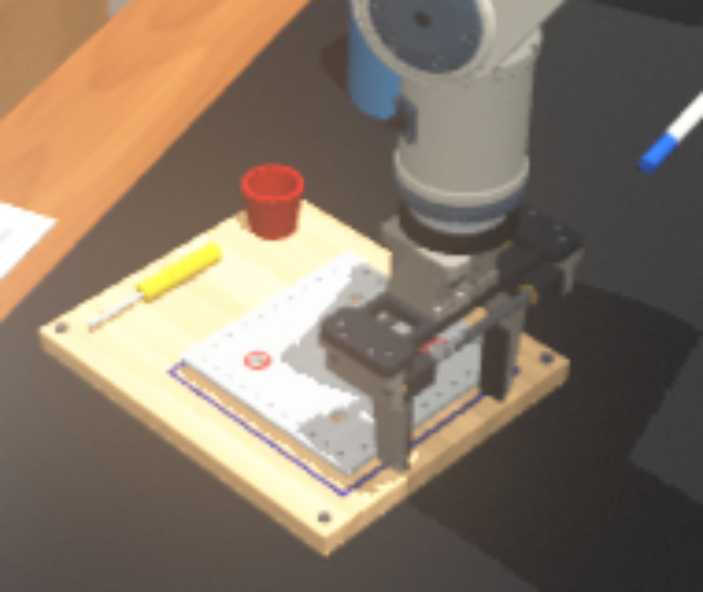

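servo_tool:
  motion:
    - {"x": 0,"y": -1.3,"z": 0,"ax": 0.001,"ay": 0,"az": 0}
    - {"x": 0,"y": -1,"z": 0,"ax": 0,"ay": 0,"az": 0}
    - {"x": 0,"y": 0,"z": 0,"ax": 0,"ay": 0,"az": 0}

```text
time: 8.25
ee_pos: [0.4487, -0.0138, 0.0437]
orientation: [-1.834, 2.55, -0.001]
force: [-0.5, 0.4, 0.8]
width: 1.001
```

```bash
python3 look.py f
```

```text
t 8.25 jig mm [-93.8   0.1] z 43.7 ang -1.5701 tool z [ 8.e-04 -5.e-04 -1.e+00] F [-0.5  0.4  0.8]
```

View pics/f_side.png

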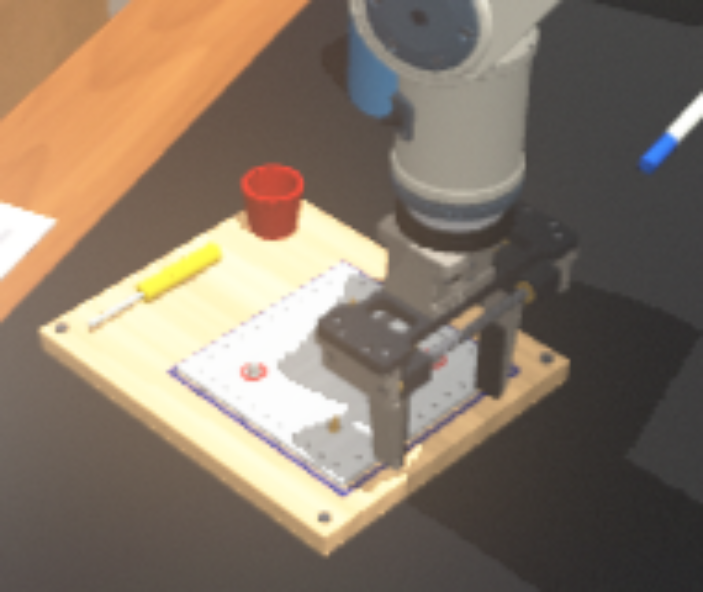

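The side view shows the plate dropped: it fills the blue outline, and tips stand up through its holes at about (253,370) and (334,425) in the crop. Next I retreat.

servo_tool:
  motion:
    - {"x": 0,"y": 8,"z": 0,"ax": 0,"ay": 0,"az": 0}
    - {"x": 0,"y": 15,"z": 0,"ax": 0,"ay": 0,"az": 0}
    - {"x": 0,"y": 15,"z": -10,"ax": 0,"ay": 0,"az": 0}
    - {"x": 0,"y": 15,"z": -35,"ax": 0,"ay": 0,"az": 0}
    - {"x": 0,"y": 10,"z": -40,"ax": 0,"ay": 0,"az": 0}
    - {"x": 0,"y": 0,"z": -40,"ax": 0,"ay": 0,"az": 0}
    - {"x": 0,"y": 0,"z": 0,"ax": 0,"ay": 0,"az": 0}

```text
time: 9.05
ee_pos: [0.3777, 0.0085, 0.17]
orientation: [1.831, -2.545, -0.006]
force: [0.6, -0.1, 0.2]
width: 0.999
```

```bash
python3 look.py g; python3 - <<'E'
from h import *
for f in("last_top","last_side"): 
    c=pickle.load(open(f+".pkl","rb"));print(f,ringpose(c,.025))
c=pickle.load(open("last_top.pkl","rb"));c0=pickle.load(open("top0.pkl","rb"))
# height of plate at several points from depth, by deck-relative comparison
ct,st=np.cos(JIG[2]),np.sin(JIG[2]); Rj=np.array([[ct,-st],[st,ct]])
for name in("top","side"):
  c=pickle.load(open(f"last_{name}.pkl","rb"))
  for p in [(60,70),(60,-70),(0,70),(0,0),(-60,70),(-60,-70),(70,0),(-70,0),(100,0),(0,108)]:
    w=np.r_[JIG[:2]+Rj@np.array(p)/1e3,.025]; u,v=proj(c,[w])[0].round().astype(int)
    d=np.median(c["z_map"][v-2:v+3,u-2:u+3]); K=c["mtx"]
    X=c["R"].T@(np.array([(u-K[0,2])/K[0,0],(v-K[1,2])/K[1,1],1])*d-c["t"]); print(name,p,round(1e3*X[2],1))
E
```

```text
t 9.05 jig mm [-168.2   -1.4] z 170.0 ang -1.5701 tool z [-7.5e-03 -4.0e-04 -1.0e+00] F [ 0.6 -0.1  0.2]
last_top (array([ 1.2, -0.9]), np.float64(0.0005), np.float64(128.0))
last_side (array([ 2.2, -2.6]), np.float64(0.0049), np.float64(128.9))
top (60, 70) 24.9
top (60, -70) 23.7
top (0, 70) 25.0
top (0, 0) 25.0
top (-60, 70) 24.1
top (-60, -70) 24.2
top (70, 0) 24.5
top (-70, 0) 25.3
top (100, 0) 18.7
top (0, 108) 19.0
side (60, 70) 26.1
side (60, -70) 26.1
side (0, 70) 26.5
side (0, 0) 26.3
side (-60, 70) 26.0
side (-60, -70) 165.6
side (70, 0) 26.5
side (-70, 0) 26.5
side (100, 0) 21.5
side (0, 108) 21.6
```

View pics/g_top.png

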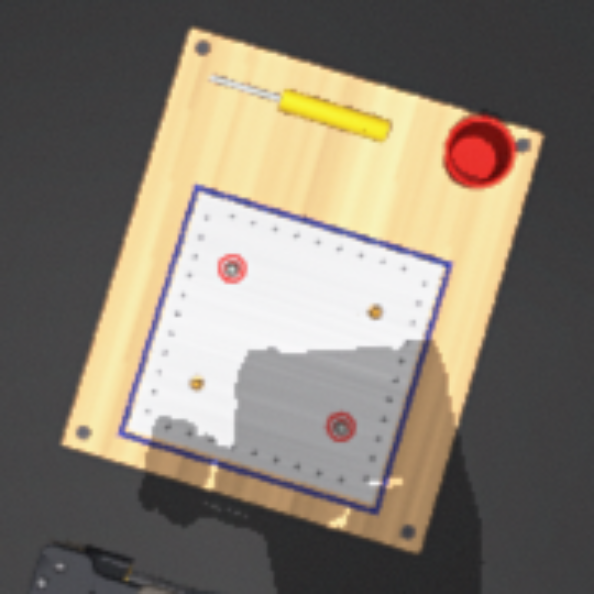

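View pics/g_side.png

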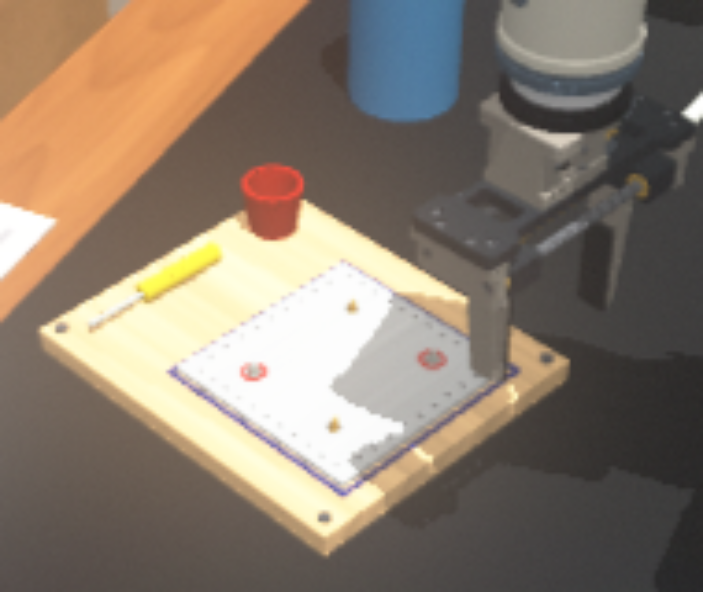

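The top view shows all four tips in the holes, at about (232,268), (375,312), (196,384) and (341,427), with the plate inside the outline. The plate lies 5–6 mm above the deck at every clear sample, and the gripper is clear, so I'm handing in.

```bash
python3 - <<'E'
from workcell import r
print(abs(r.state()["qd"]).max()); print(r.sign_off())
E
```

```text
0.04597846937561238
the job is handed in; nothing more can be done
None
```

The plate is seated. It dropped over both locating pins and lies flat on the deck inside the blue outline, and I handed the job in at about 9 s. I pushed it in +y from its right edge with both open fingertips. I then pushed it in +x from its near edge until it dropped, and backed the gripper away.

**Last checks:**
- **Pins:** both views show all four tips standing through the holes.
- **Height:** depth readings put the plate's top 5–6 mm above the deck, which fits the 5 mm expected. One side-view sample was blocked by the gripper finger.
- **Position:** the red rings put the plate about 1.5 mm from home with 0.0005 rad of turn in the top view. The side view gave about 3.4 mm and 0.005 rad. The cameras had already disagreed by about 1.5 mm at the start, so I trusted the pins showing through the holes over the exact figure.
- **Bystanders:** the cup and the deburring tool look unmoved in the last pictures. I did not closely re-check the other bystanders, but the arm passed nowhere near them.
- **Forces:** the readings I took between moves stayed below about 2 N on each axis, and nothing was gripped or lifted.

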